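Ready a vacuum pump for an oil purge: gas ballast to stage two, then switch on

TASK

Ready the vacuum pump on the bench for an oil purge: push the gas-ballast lever on top of it with a fingertip from its closed end past the first click to the second stop, at the far end of its travel, and after that switch the pump on by pressing down the raised front end of the rocker switch on its black terminal box. The pump must not be lifted, dragged or tipped, and the bottles, beaker, screwdriver and other things round it must stay where they are.

Things in the scene. Friction and masses are not known exactly. Their poses are not given: they have to be found in the camera images.
- pump: grey rotary-vane vacuum pump, 330 mm long (y) x 124 deep (x) x 216 high, 7.5 kg, loose on rubber feet; origin under its centre, z up, front = -x. Its -y half is the square oil box, lid 160 mm above the bench; its +y half the round motor with a black terminal box on top, at 170 mm. Ports, plug and handle stand along its back (x > 20 mm), up to 216 mm high
- ballast_lever (a joint): lever angle about its upright pivot, rad: 0 closed, where it starts; 0.66 first stop, a spring click; 1.32 second stop, the hard end. Grows counter-clockwise from above; the knob swings over the pump's front from the motor's side to the far -y side. About 8 N at the knob pushes it out of either stop; half-way to the next it snaps over to it, and stays
- lever_knob (a point): middle of the upright round black knob at the lever's end, 15 mm in diameter, 30 mm high, 60 mm from the pivot; this point is 190 mm above the bench, the knob's top 205 mm, the flat steel arm under it 172 to 177 mm. The knob travels about 40 mm from stop to stop
- lever_pivot (a point): point on the lever's upright pivot axis at the height of lever_knob (190 mm above the bench); fixed in the pump.
- lever_first_stop (a point): where lever_knob is when the lever stands at the first stop; fixed in the pump.
- lever_second_stop (a point): where lever_knob is when the lever stands at the second stop; fixed in the pump.
- rocker (a joint): tilt of the rocker switch, rad: 0 = off (the end at the pump's front raised), 0.40 = on (that end down). Tips about an axis along the pump's y and snaps over half-way; pressed near its end it takes about 5 N
- rocker_near_end (a point): where to press: on top of the rocker, 5 mm inside its end at the pump's front, marked by a short white line across it; 189 mm above the bench when off, about 6 mm lower when on. The black rocker is 42 mm long along the pump's x, 24 mm wide; its middle is 16 mm further back
- beaker_mid (a point): 100 ml glass beaker, 59 mm wide, 72 mm high, stands in front of the motor; point at its centre. Leave alone.
- screwdriver_mid (a point): small screwdriver with a green handle, 130 mm long, lies in front of the pump; point at its centre. Leave alone.
- stopper_mid (a point): red-brown rubber stopper, 25 mm wide, 28 mm high, stands in front of the oil box; point at its centre. Leave alone.
- amber_mid (a point): amber bottle, 42 mm wide, 93 mm high, stands behind the oil box; point at its centre. Leave alone.
- white_mid (a point): white plastic bottle, 48 mm wide, 78 mm high, stands behind the motor; point at its centre. Leave alone.
- wash_mid (a point): wash bottle, 74 mm wide, 272 mm high with its spout, at the back to the left; point half-way up. Leave alone.
- slide_box_mid (a point): dark grey slide box, 98 x 120 x 36 mm, at the front to the right; point at its centre. Leave alone.

How it is judged:
By the outcome, as a careful person would: the job done as asked, in the order asked, and still so for the second after the job is handed in, with the robot touching nothing.
It also fails if it takes over 38 s, if anything falls off the work surface, if the arm or the gripper's body presses on something with over 40 N, if the wrist force passes 120 N, or if a joint passes its speed limit or range.

ROBOT

A 6-joint arm with a two-finger parallel gripper is mounted at the origin on a cart in front of the work surface, level with it; the furniture and walls round the work are solid. World frame = base frame: x ahead of the robot, y to its left, z up, the work surface at z = 0. Lengths are in m, angles in rad, forces in N, time in s.
With the tool pointing down it reaches from about 0.275 to 0.825 m from the base axis. Payload 5.2 kg.
Tool frame: the origin (TCP) lies between the finger pads; the fingertips stand 14 mm ahead of it and the grasp point (between the pads) lies 5 mm behind it; y points along the fingers, x is the direction in which the jaws open and shut, and the axes are right-handed (so a half turn about y gives the same grasp; the last joint's range is limited). The gripper opens to 93 mm and grips with 3 to 60 N. Pads are 15 mm wide; open, the fingers measure 128 mm over their backs; the gripper's body (75 mm by 188 mm) begins 65 mm behind the grasp point.
Start: joints at [1.138, 0.259, 1.535, -0, 1.348, -0.203], TCP at [0.125, 0.536, 0.233] pointing down, gripper open.
Joint ranges: [-3.14, 3.14], [-0.91, 2.08], [0.19, 2.58], [-1.22, 4.36], [0.22, 2.71], [-3.12, 3.12]. Speed limits (rad/s): [2.57, 2.57, 3.14, 3.14, 3.14, 3.14].

INTERFACE

Orientations are given as a rotation vector (axis times angle).
In Python, from station import bot gives the robot as it stands.
- The arm moves only by the tool carry_out, never from a script. Its argument "rows" is a list of rows, each a list of 4 numbers: the shift along the tool's x, y, z in units of 30 mm (1.0 is 30 mm), then the turn about the tool's y in degrees. In form: [[dx, dy, dz, twist], ...]. A call has 1 to 10 rows; each row shifts and turns the commanded pose from where the row before left it, along the tool's axes as they then stand; what a row does not reach is not made up. A row lasts 1/8 s, in which the tool goes at most 62.5 mm and 10.7 degrees, less where a joint would pass 70% of its speed; a pose out of reach is approached as far as the arm can. A call is refused whole if a number of a shift passes 1 or a number of a turn 10.7, either way. A call with a gripper value outside its range is refused whole. "claw" is the closure in counts, from 0 (fully open) to 255 (shut), set as the call begins (left out, the last holds). The fingers move at their own pace and stop on an object; the grip force is fixed at half the most. Time passes only in rows, so rows that do not move let the fingers close. It gives the time, the measured TCP pose, the force and the opening at its end, in the units of the state.
- bot.read_state(): the state, without advancing time (a new reading comes with each control period).
- bot.get_image(name): name is "side" or "top" or "wrist"; returns (picture, depth): 480x640x3 uint8, blue, green, red; 480x640 float32, m along the optical axis (not along the pixel's ray), 0 where there is no reading.
- bot.camera_params(name): a dict with "mtx" (3x3 intrinsics, pixels), "distortion" ([k1, k2, p1, p2, k3] as OpenCV has them; the pictures are not rectified), "world_to_cam" (4x4, takes a point from world to camera coordinates). Camera axes: x right, y down, z forward; pixel columns grow to the right and rows downward; lengths in m; the calibration is good to about 2 mm. A picture is of the moment at which its call begins: read the wrist's pose just before it. camera_params takes no time and is no camera call; for the wrist camera it gives the pose at the moment of the call.
- bot.job_done(): hands the job in, once; it reports no verdict.
The state is a dict: "t": time; "joint_pos": joint angles; "qd": joint speeds; "joint_efforts": joint torques, N m; "eef_pos": TCP position; "ee_rot": TCP orientation; "wrist_force": force on the tool from outside, world axes, zero at the start; "moment": the same for the moment, N m; "opening": finger opening in m.
Only numpy, scipy, OpenCV 4.12 (cv2) and the standard library are available. Lean on these libraries where they do the work, as an engineer would, in place of code of your own. Each camera call takes 0.05 s, during which the arm holds its last target. There are 200 camera calls.

## Working session

There is one attempt and no reset: what is moved stays moved. The work goes in short steps, Python scripts to look and compute and a tool call to move; the robot and the scene stay as the last step left them, time stands still between calls to the robot, and variables do not carry over. Pictures are saved under pics/ and viewed, about 8 in all and at most 12, crops included, and the job is handed in when it is done.

Besides the shell and the picture viewer there is one more tool, called after "Emit:" as name([rows], argument=value, ...), one row to a line, values as JSON. carry_out: Moves the arm, as the interface text tells. Its arguments: {"type":"object","properties":{"rows":{"type":"array","items":{"type":"array","items":{"type":"number"}}},"claw":{"type":"number"}},"required":["rows"]}

```bash
mkdir -p pics
cat > h.py <<'E'
import numpy as np, cv2
from scipy.spatial.transform import Rotation as R
from station import bot
def ray(cam,uv,P=None):
    P=P or bot.camera_params(cam); K=np.array(P["mtx"]);d=np.array(P["distortion"]);T=np.array(P["world_to_cam"])
    n=cv2.undistortPoints(np.array([[uv]],float),K,d)[0,0]
    Rm=T[:3,:3]; o=-Rm.T@T[:3,3]; return o,Rm.T@np.array([n[0],n[1],1.])
def onz(cam,uv,z,P=None):
    o,d=ray(cam,uv,P); return o+d*(z-o[2])/d[2]
def proj(cam,p,P=None):
    P=P or bot.camera_params(cam);T=np.array(P["world_to_cam"])
    return cv2.projectPoints(np.array([p],float),cv2.Rodrigues(T[:3,:3])[0],T[:3,3],np.array(P["mtx"]),np.array(P["distortion"]))[0].ravel()
def dpt(cam,uv,depth,P=None):
    o,d=ray(cam,uv,P); return o+d*depth[int(uv[1]),int(uv[0])]
E
python3 - <<'E'
from h import *
for n in ("top","side"):
    im,d=bot.get_image(n); cv2.imwrite(f"pics/{n}0.png",im); np.save(f"{n}0.npy",d)
    P=bot.camera_params(n);T=np.array(P["world_to_cam"]); print(n,(-T[:3,:3].T@T[:3,3]).round(3),T[:3,:3].round(2).tolist())
s=bot.read_state();print({k:np.round(v,3) for k,v in s.items()}); print(R.from_rotvec(s["ee_rot"]).as_matrix().round(3))
E
```

```text
top [0.373 0.042 1.326] [[0.01, -1.0, 0.0], [-0.99, -0.01, -0.16], [0.16, -0.0, -0.99]]
side [0.446 1.384 0.962] [[-0.99, -0.1, 0.0], [-0.06, 0.52, -0.85], [0.09, -0.85, -0.52]]
{'t': np.float64(0.1), 'joint_pos': array([ 1.138,  0.259,  1.536, -0.   ,  1.348, -0.203]), 'qd': array([-0.001, -0.   , -0.002,  0.002, -0.   ,  0.   ]), 'joint_efforts': array([ 2.0000e-03, -4.3820e+01, -2.8464e+01,  7.2000e-02,  3.6000e-02,
       -0.0000e+00]), 'eef_pos': array([0.125, 0.535, 0.232]), 'ee_rot': array([-1.31 , -1.037,  1.04 ]), 'wrist_force': array([-0.55 , -0.539,  0.36 ]), 'moment': array([-0.041,  0.005,  0.008]), 'opening': np.float64(0.093)}
[[ 0.228 -0.001 -0.974]
 [ 0.974 -0.002  0.228]
 [-0.002 -1.     0.   ]]
```

View pics/top0.png

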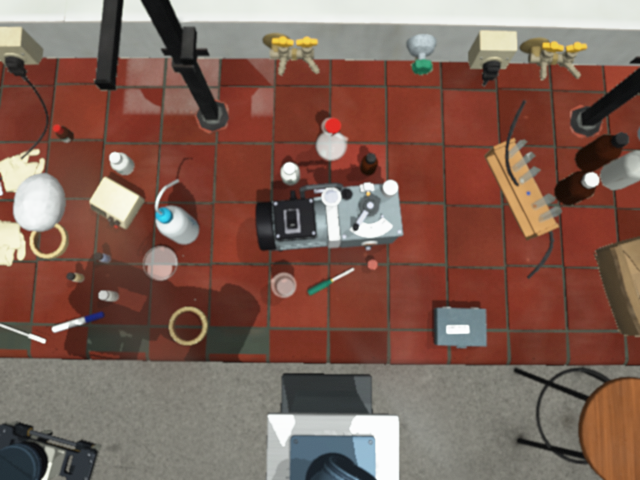

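View pics/side0.png

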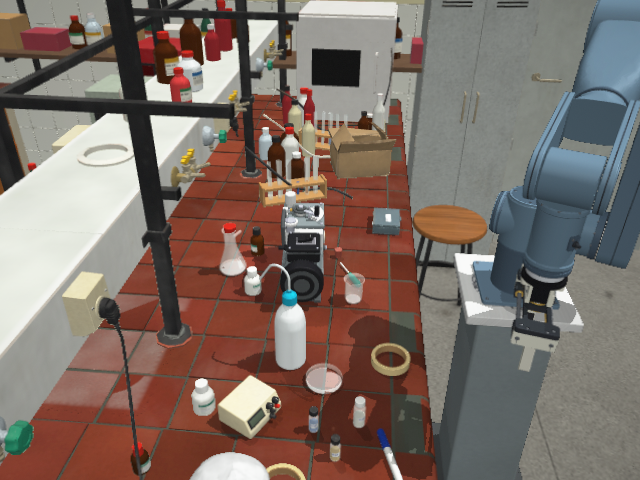

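The top view shows the pump at about px (255–402, 183–250). The rocker is at about (293,220), and the lever runs from its pivot near (370,205) to its knob near (357,227). The side view shows it end-on from the motor side. Next I'll zoom in.

Run:
```python
from h import *
im=cv2.imread("pics/top0.png"); a=cv2.resize(im[170:265,245:410],None,fx=4.8,fy=4.8,interpolation=cv2.INTER_CUBIC)
cv2.imwrite("pics/topc.png",a)
d=np.load("top0.npy")
for uv,z in [((293,220),.185),((293,228),.189),((357,229),.205),((370,205),.18)]:
    print(uv,onz("top",uv,z).round(4),dpt("top",uv,d).round(4))
```

```text
(293, 220) [0.5963 0.0965 0.185 ] [0.5967 0.0966 0.183 ]
(293, 228) [0.5776 0.096  0.189 ] [0.578  0.0961 0.1864]
(357, 229) [ 0.5743 -0.0435  0.205 ] [ 0.5766 -0.0445  0.1922]
(370, 205) [ 0.6336 -0.0745  0.18  ] [ 0.6326 -0.074   0.1844]
```

View pics/topc.png

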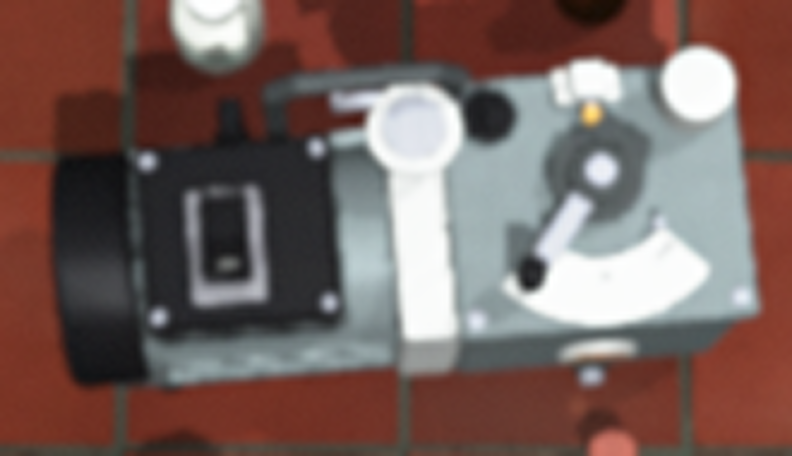

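The zoom shows the knob top at about full-image px (356,226), the pivot cap at (370,205.4) and the white rocker line at (292.5,224.8). I'll turn these into positions and check them against the known sizes.

Run:
```python
from h import *
k=onz("top",(356,226.0),.205); rk=onz("top",(292.5,224.8),.189)
d=np.load("top0.npy")
c=lambda x,y:(245+(x+.5)/4.8-.5,170+(y+.5)/4.8-.5)
pv=onz("top",c(600,170),.185)
print("knob",k,"piv",pv,np.linalg.norm((k-pv)[:2]),np.degrees(np.arctan2(*(k-pv)[1::-1])))
print("rock",rk)
# pump yaw from box screws at z .17 and lid screws .16
B=[onz("top",c(*p),.17) for p in((148,161),(317,147),(158,317),(329,302))]; 
L=[onz("top",c(*p),.16) for p in((477,320),(742,297))]
for a,b in((B[0],B[1]),(B[2],B[3]),(L[0],L[1]),(B[0],B[2]),(B[1],B[3])): v=(a-b)[:2];print(v.round(4),np.degrees(np.arctan2(v[1],v[0])).round(2))
for n,p in (("ring",(415,128)),("cap",(698,85)),("blk",(488,115)),("strap",(425,230)),("hand",(350,75)),("knob",(533,268)),("pad",(640,290))): print(n,dpt("top",c(*p),d).round(3))
P=bot.camera_params("wrist");T=np.array(P["world_to_cam"]);o=-T[:3,:3].T@T[:3,3]
s=bot.read_state();Rt=R.from_rotvec(s["ee_rot"]).as_matrix();print("cam in tool",(Rt.T@(o-s["eef_pos"])).round(4),(T[:3,:3]@Rt).round(2).tolist())
print((Rt.T@(np.array([.53,.02,.36])-s["eef_pos"])/.03).round(2))
```

```text
knob [ 0.58084639 -0.0413307   0.205     ] piv [ 0.63237414 -0.07306426  0.185     ] 0.06051552002968604 148.3730009813149
rock [0.58471701 0.09721027 0.189     ]
[-0.0077  0.0792] 95.58
[-0.0081  0.0793] 95.81
[-0.0125  0.1245] 95.75
[0.0741 0.0065] 5.05
[0.0738 0.0067] 5.15
ring [0.652 0.013 0.182]
cap [ 0.668 -0.116  0.205]
blk [ 0.661 -0.022  0.171]
strap [0.61  0.007 0.148]
hand [0.668 0.043 0.215]
knob [ 0.582 -0.04   0.208]
pad [ 0.58  -0.094  0.165]
cam in tool [-0.0009 -0.1534  0.0827] [[1.0, -0.0, 0.0], [-0.0, -0.3, -0.96], [0.0, 0.96, -0.3]]
[-13.65  -4.25 -17.05]
```

Emit:
carry_out([
  [0,-1,0,0],
  [0,-1,0,0],
  [0,-1,0,0],
  [-0.8,-1,-1,0],
  [-0.8,-0.2,-1,0],
  [-0.8,0,-1,0],
  [-0.8,0,-1,0],
  [-0.8,0,-1,0],
  [-0.8,0,-1,0],
  [-0.8,0,-1,0],
], claw=255)

```text
t: 1.35
eef_pos: [0.2919, 0.323, 0.3584]
ee_rot: [-1.309, -1.038, 1.039]
wrist_force: [-0.5, 0.8, 0.9]
opening: 0.0007
```

Emit:
carry_out([
  [-0.8,0,-1,0],
  [-0.8,0,-1,0],
  [-0.8,0,-1,0],
  [-0.8,0,-1,0],
  [-0.8,0,-1,0],
  [-0.8,0,-1,0],
  [-0.8,0,-1,0],
  [-0.8,0,-1,0],
  [-0.8,0,-1,-9],
  [0,0,0,-9],
])

```text
t: 2.6
eef_pos: [0.5063, 0.0501, 0.3574]
ee_rot: [-1.166, -1.271, 1.274]
wrist_force: [-0.8, 0.5, -0.1]
opening: 0.0002
```

Run:
```python
from h import *
for i in range(3): im,d=bot.get_image("wrist")
P=bot.camera_params("wrist");s=bot.read_state();im,d=bot.get_image("wrist")
cv2.imwrite("pics/w1.png",im);np.save("w1.npy",d)
import pickle;pickle.dump(P,open("w1.pkl","wb"))
print({k:np.round(s[k],4) for k in("t","eef_pos","wrist_force","opening","joint_pos")});print(R.from_rotvec(s["ee_rot"]).as_matrix().round(3))
for n,p in(("knob",(.5808,-.0413,.205)),("rock",(.5847,.0972,.189)),("piv",(.6324,-.0731,.185))): print(n,proj("wrist",p,P))
```

```text
{'t': np.float64(2.75), 'eef_pos': array([0.505 , 0.0521, 0.3581]), 'wrist_force': array([ 0.376 ,  0.3611, -0.5175]), 'opening': np.float64(0.0006), 'joint_pos': array([-1.1720e-01,  1.2710e-01,  1.3983e+00,  1.0000e-04,  1.6174e+00,
       -1.7691e+00])}
[[-0.081 -0.001 -0.997]
 [ 0.997  0.    -0.081]
 [ 0.    -1.     0.001]]
knob [219.92991403 296.48705199]
rock [360.19748532 303.0789852 ]
piv [195.88861103 329.48060406]
```

View pics/w1.png

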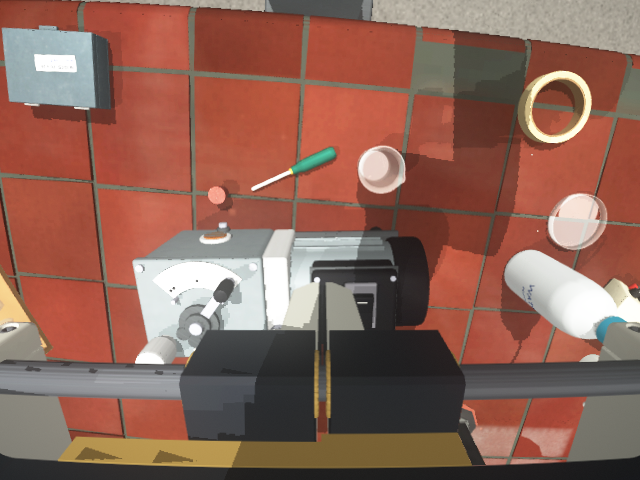

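The wrist view shows the lever knob near (224,287), the pivot at (196,328), the rocker partly hidden at about (363,298), and the fingertips near (325,290). I'll zoom in and measure the shape of the fingers from depth.

Run:
```python
from h import *
import pickle
P=pickle.load(open("w1.pkl","rb"));d=np.load("w1.npy");im=cv2.imread("pics/w1.png")
a=cv2.resize(im[220:350,130:430],None,fx=2.66,fy=2.66,interpolation=cv2.INTER_CUBIC);cv2.imwrite("pics/w1c.png",a)
Rt=np.array([[-.081,-.001,-.997],[.997,0,-.081],[0,-1,.001]]);e=np.array([.505,.0521,.3581])
for v in (285,295,305,315,325,335,345,365,400):
    row=[]
    for u in range(180,480,4):
        if d[v,u]>0:
            q=Rt.T@(dpt("wrist",(u,v),d,P)-e)
            if q[1]<.03: row.append(q)
    if row: row=np.array(row)*1000; i,j=row[:,0].argmin(),row[:,0].argmax(); print(v,row[i].round(),row[j].round())
```

```text
285 [-10.   8.  10.] [ 8.  9. 10.]
295 [-15.  -3.  10.] [13. -3. 10.]
305 [-14. -13.  10.] [ 13. -13.  10.]
315 [-15. -21.   9.] [ 14. -22.  10.]
325 [-16. -30.   9.] [ 14. -30.  10.]
335 [-30. -79.  35.] [ 28. -79.  36.]
345 [-29. -84.  36.] [ 27. -84.  36.]
365 [-35. -84.  31.] [ 36. -84.  31.]
400 [-29. -95.  30.] [ 28. -95.  30.]
```

View pics/w1c.png

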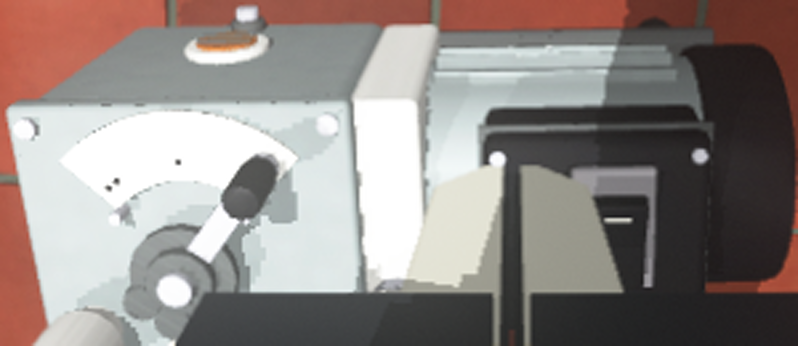

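The wrist view agrees with the top-view points. The knob top is at (220,296), predicted (220,296.5). The pivot is at (196,329), as predicted. The rocker line is at (362,303), predicted (360,303). The closed fingertip tapers to about 10 mm half-width at the tip and is 15 mm above that.

Next I turn so that tool x lies along the lever's tangent, and move to hover behind the knob.

Emit:
carry_out([
  [0,0,0,9],
  [0,0,0,9],
  [0,0,0,9],
  [0,0,0,9],
  [-0.1,0,-1,0],
  [-0.1,0,-1,0],
  [-0.1,0,-1,0],
  [0,0,-0.8,0],
  [0,0,0,0],
])

```text
t: 3.92
eef_pos: [0.5985, -0.0146, 0.3578]
ee_rot: [-1.419, -0.797, 0.799]
wrist_force: [-0.7, 0.5, -0.9]
opening: 0.0005
```

```bash
cat > lev.py <<'E'
from h import *
s=bot.read_state();e=s["eef_pos"];Rt=R.from_rotvec(s["ee_rot"]).as_matrix()
C=np.array([.6324,-.0731]);r=(e[:2]-C)
print("t",s["t"],"eef",e.round(4),"xang",np.degrees(np.arctan2(Rt[1,0],Rt[0,0])).round(2),"b,rad",(1000*Rt[:2,0]@r).round(1),(1000*Rt[:2,2]@r).round(1),"f",s["wrist_force"].round(1), "lever-if-b22",round(np.degrees(np.arctan2(Rt[1,0],Rt[0,0]))+90,1))
E
python3 lev.py
```

```text
t 3.925 eef [ 0.5985 -0.0146  0.3578] xang 58.69 b,rad 32.4 59.3 f [-0.7  0.5 -0.9] lever-if-b22 148.7
```

Emit:
carry_out([
  [0,1,0,0],
  [0,1,0,0],
  [0,1,0,0],
  [0,1,0,0],
  [0,0.7,0,0],
  [0,0.7,0,0],
  [0,0,0,0],
])

```text
t: 4.8
eef_pos: [0.5961, -0.0131, 0.1955]
ee_rot: [-1.416, -0.797, 0.802]
wrist_force: [0.0, 0.2, 0.3]
opening: 0.0007
```

Emit:
carry_out([
  [-0.1,0,0,0],
  [-0.1,0,0,0],
  [-0.1,0,0,0],
  [0,0,0,0],
])

```text
t: 5.3
eef_pos: [0.5937, -0.0223, 0.1973]
ee_rot: [-1.419, -0.8, 0.799]
wrist_force: [1.0, 0.4, 0.4]
opening: 0.0004
```

Emit:
carry_out([
  [-0.18,0,0.055,-5],
  [-0.18,0,0.055,-5],
  [-0.18,0,0.055,-5],
  [0,0,0,0],
])

```text
t: 5.8
eef_pos: [0.5818, -0.0344, 0.1969]
ee_rot: [-1.33, -0.998, 0.998]
wrist_force: [-0.5, 0.8, 1.3]
opening: 0.0007
```

```bash
python3 lev.py
```

```text
t 5.8 eef [ 0.5818 -0.0344  0.1969] xang 73.78 b,rad 23.0 59.4 f [-0.5  0.8  1.3] lever-if-b22 163.8
```

Run:
```python
from h import *
P=bot.camera_params("wrist");im,d=bot.get_image("wrist")
a=im[180:400,180:470]
cv2.imwrite("pics/w2.png",cv2.resize(a,None,fx=2.7,fy=2.7,interpolation=cv2.INTER_CUBIC))
for n,p in(("knob0",(.5808,-.0413,.205)),("piv",(.6324,-.0731,.185))): print(n,(proj("wrist",p,P)-[180,180])*2.7)
```

```text
knob0 [347.93054242 378.10378994]
piv [278.87809648 572.04958252]
```

View pics/w2.png

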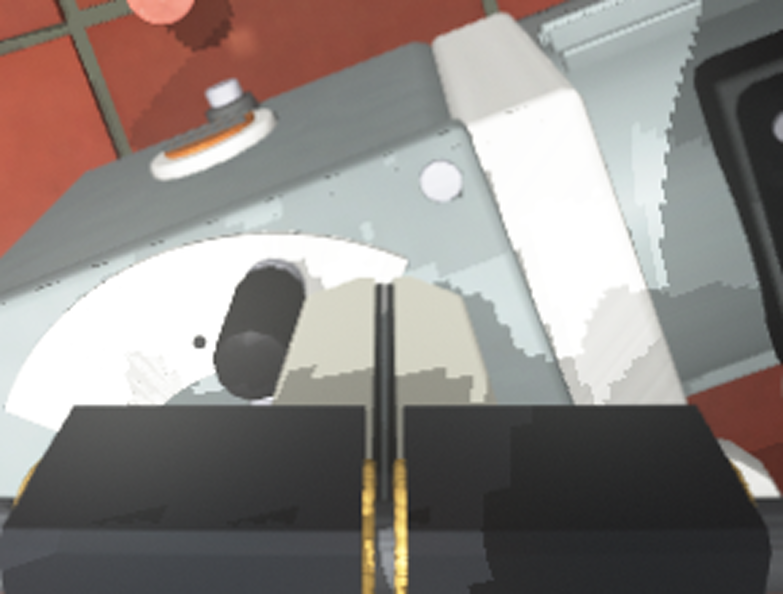

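The finger touches the knob squarely: the knob top is at (255,365) in the crop, and its closed position would be (348,378). The lever has therefore turned about 15°, and I continue along the arc.

Emit:
carry_out([
  [-0.18,0,0.055,-5],
  [-0.18,0,0.055,-5],
  [-0.18,0,0.055,-5],
  [-0.18,0,0.055,-5],
  [-0.18,0,0.055,-5],
  [0,0,0,0],
])

```text
t: 6.6
eef_pos: [0.5707, -0.0589, 0.1964]
ee_rot: [-1.131, -1.322, 1.319]
wrist_force: [-0.3, 6.3, 0.9]
opening: 0.0004
```

Emit:
carry_out([
  [-0.18,0,0.055,-5],
  [-0.18,0,0.055,-5],
  [-0.18,0,0.055,-5],
  [-0.18,0,0.055,-5],
  [-0.18,0,0.055,-5],
  [0,0,0,0],
])

```text
t: 7.35
eef_pos: [0.5718, -0.0887, 0.1964]
ee_rot: [-0.871, -1.627, 1.628]
wrist_force: [-0.7, 0.1, 0.4]
opening: 0.0003
```

```bash
python3 lev.py
```

```text
t 7.35 eef [ 0.5718 -0.0887  0.1964] xang 123.67 b,rad 20.6 59.1 f [-0.7  0.1  0.4] lever-if-b22 213.7
```

Emit:
carry_out([
  [-0.18,0,0.055,-5],
  [-0.11,0,0.03,-3],
  [0,0,0,0],
])

```text
t: 7.72
eef_pos: [0.5741, -0.096, 0.1965]
ee_rot: [-0.77, -1.721, 1.721]
wrist_force: [-2.7, 3.3, 1.2]
opening: 0.0006
```

```bash
python3 lev.py
python3 - <<'E'
from h import *
P=bot.camera_params("wrist");im,d=bot.get_image("wrist")
a=im[180:400,180:470]
cv2.imwrite("pics/w3.png",cv2.resize(a,None,fx=2.7,fy=2.7,interpolation=cv2.INTER_CUBIC))
th=np.radians(148.4+75.6);print((proj("wrist",(.6324+.06*np.cos(th),-.0731+.06*np.sin(th),.205),P)-[180,180])*2.7)
E
```

```text
t 7.725 eef [ 0.5741 -0.096   0.1965] xang 131.67 b,rad 21.7 58.8 f [-2.7  3.3  1.2] lever-if-b22 221.7
[246.15561805 371.52306582]
```

View pics/w3.png

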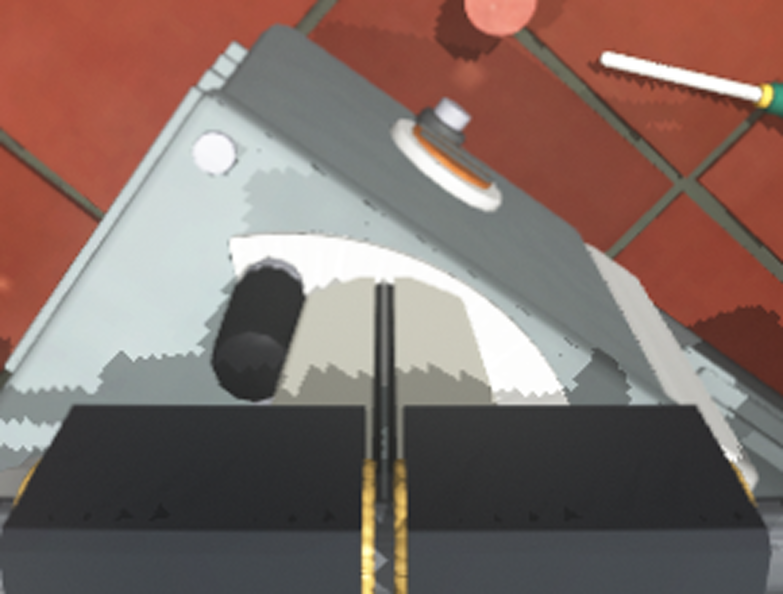

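The knob is at the far end of the scale: its top is at (252,366) in the crop, and the predicted second stop is (246,371). I back off, rise, turn back and check both the lever and the rocker.

Emit:
carry_out([
  [0.3,0,0,0],
  [0.2,-0.3,0,0],
  [0,-1,0,0],
  [0,-1,0,0],
  [0,-1,0,9],
  [0,0,0,9],
  [0,0,0,9],
  [0,0,0,9],
  [0.8,0,0.8,0],
  [0.8,0,0.8,0],
])

```text
t: 9.02
eef_pos: [0.5116, -0.0423, 0.2962]
ee_rot: [-1.161, -1.283, 1.283]
wrist_force: [-0.0, 0.2, 0.3]
opening: 0.0002
```

Emit:
carry_out([
  [0.8,0,0.8,0],
  [0.8,0,0.8,0],
  [0,0,0,0],
])

```text
t: 9.4
eef_pos: [0.4581, 0.0015, 0.2969]
ee_rot: [-1.161, -1.286, 1.284]
wrist_force: [-0.5, -0.4, 0.9]
opening: 0.0003
```

```bash
cat > look.py <<'E'
from h import *
import sys
s=bot.read_state();P=bot.camera_params("wrist");im,d=bot.get_image("wrist");cv2.imwrite(f"pics/{sys.argv[1]}.png",im)
t,_=bot.get_image("top");t=cv2.resize(t[170:265,245:410],None,fx=3.88,fy=3.88,interpolation=cv2.INTER_CUBIC)
cv2.imwrite(f"pics/{sys.argv[1]}b.png",np.vstack([im[:230] if 0 else im[200:430],t[:,:640]]))
e=s["eef_pos"];Rt=R.from_rotvec(s["ee_rot"]).as_matrix();print(s["t"],e,np.degrees(np.arctan2(Rt[1,0],Rt[0,0])),s["wrist_force"].round(1))
for a in(0,37.8,75.6):
    th=np.radians(148.4+a);print(a,proj("wrist",(.6324+.06*np.cos(th),-.0731+.06*np.sin(th),.205),P)-[0,200])
for z in (.189,.183): print("rock",proj("wrist",(.5847,.0972,z),P)-[0,200])
print("to rocker",(Rt.T@(np.array([.5847,.0972,.203])-e)/.03).round(2))
E
python3 look.py w4
```

```text
9.4 [0.45814513 0.00148903 0.29688056] 95.90367804190156 [-0.5 -0.4  0.9]
0 [257.16440622 181.8387562 ]
37.8 [212.46858971 169.22055416]
75.6 [171.49497588 181.10983875]
rock [413.33863459 185.72366493]
rock [411.76240807 181.29188111]
to rocker [ 2.74  3.14 -4.52]
```

View pics/w4b.png

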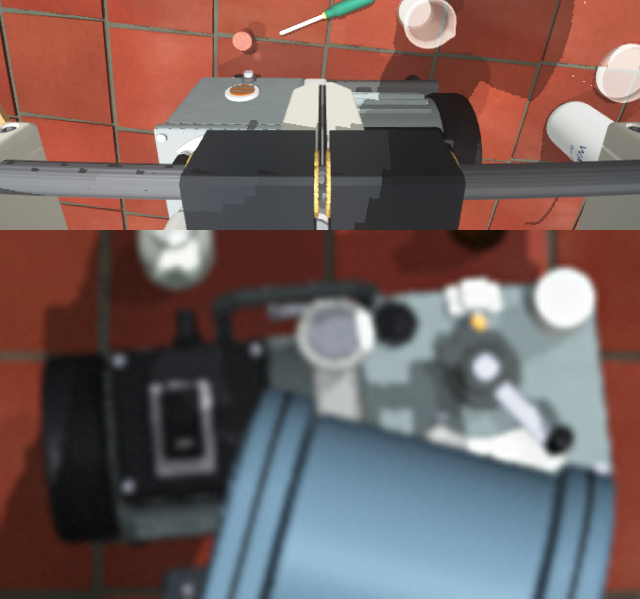

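The top view shows the lever at the second stop, with its knob at about (558,438) in the panel. The rocker line at (183,443) maps to full-image px (292.2,224.9), the same place as before, so the pump has not moved. I go over the rocker next.

Emit:
carry_out([
  [0.55,0,-0.9,0],
  [0.55,0,-0.9,0],
  [0.55,0,-0.9,0],
  [0.55,0,-0.9,0],
  [0.56,0,-0.9,0],
  [0,1,0,0],
  [0,1,0,0],
  [0,0.8,0,0],
  [0,0,0,0],
])

```text
t: 10.62
eef_pos: [0.5849, 0.0957, 0.2093]
ee_rot: [-1.156, -1.28, 1.285]
wrist_force: [0.4, 0.1, -0.1]
opening: 0.0002
```

Run:
```python
from h import *
k=onz("top",(388.7,223.5),.205)[:2]-[.6324,-.0731];print("lever deg",np.degrees(np.arctan2(k[1],k[0]))%360-148.4,np.linalg.norm(k))
s=bot.read_state();Rt=R.from_rotvec(s["ee_rot"]).as_matrix();print(s["eef_pos"],s["wrist_force"],(Rt.T@(np.array([.5847,.0975,.203])-s["eef_pos"])/.03).round(2))
P=bot.camera_params("wrist");im,d=bot.get_image("wrist")
cv2.imwrite("pics/w5.png",cv2.resize(im[180:400,180:470],None,fx=2.7,fy=2.7,interpolation=cv2.INTER_CUBIC))
print((proj("wrist",(.5847,.0972,.189),P)-[180,180])*2.7)
```

```text
lever deg 72.66910584902266 0.059840896395476094
[0.58494027 0.09569127 0.20932275] [ 0.35538314  0.09282379 -0.06038402] [0.06 0.21 0.  ]
[394.55383258 303.1284107 ]
```

View pics/w5.png

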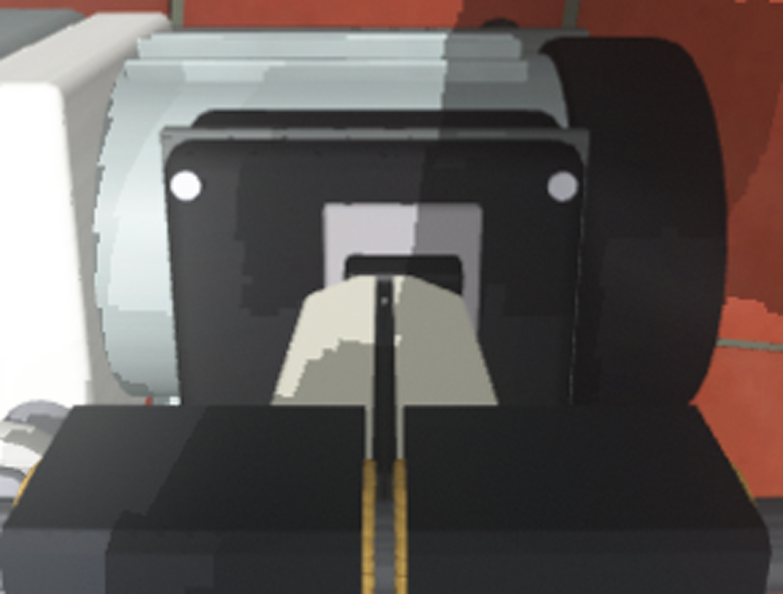

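The fingertip is above the rocker's front end, about 2–3 mm left of its middle line. The rocker is centred at u≈403 in the crop and the tip at 385. I nudge across and press.

Emit:
carry_out([
  [0.07,0,0.06,0],
  [0,0.12,0,0],
  [0,0.1,0,0],
  [0,0.05,0,0],
  [0,0.05,0,0],
])

```text
t: 11.3
eef_pos: [0.5828, 0.0982, 0.203]
ee_rot: [-1.159, -1.283, 1.284]
wrist_force: [-5.2, 0.1, 6.1]
opening: 0.0001
```

Emit:
carry_out([
  [0,0.05,0,0],
  [0,0.05,0,0],
  [0,0,0,0],
])

```text
t: 11.68
eef_pos: [0.5834, 0.0982, 0.1987]
ee_rot: [-1.159, -1.284, 1.284]
wrist_force: [-0.0, -0.1, -0.4]
opening: 0.0008
```

Emit:
carry_out([
  [0,0.05,0,0],
  [0,0.05,0,0],
  [0,0,0,0],
])

```text
t: 12.05
eef_pos: [0.5837, 0.0982, 0.1975]
ee_rot: [-1.161, -1.285, 1.283]
wrist_force: [-2.9, 0.3, 8.3]
opening: 0.0005
```

Emit:
carry_out([
  [0,-0.5,0,0],
  [0,-1,0,0],
  [0,-1,0,0],
  [0,-1,0,0],
  [0,-1,0,0],
  [0,-0.5,1,0],
  [0,0,1,0],
  [0,0,1,0],
  [0,0,1,0],
  [0,0,1,0],
])

```text
t: 13.3
eef_pos: [0.4332, 0.0829, 0.3467]
ee_rot: [-1.16, -1.284, 1.284]
wrist_force: [-0.6, -1.5, -0.1]
opening: 0.0007
```

Emit:
carry_out([
  [0.9,0,0.7,0],
  [0.9,0,0.7,0],
  [0.9,0,0,0],
  [0.9,0,0,0],
  [0.9,0,0,0],
  [0.9,0,0,0],
  [0.9,0,0,0],
  [0.9,0,0,0],
  [0.9,0,0,0],
  [0,0,0,0],
])

```text
t: 14.55
eef_pos: [0.3674, 0.3216, 0.3463]
ee_rot: [-1.158, -1.286, 1.285]
wrist_force: [0.4, -0.2, -0.8]
opening: 0.0005
```

Run:
```python
from h import *
s=bot.read_state();print(s["t"],s["eef_pos"],s["wrist_force"])
t,d=bot.get_image("top");cv2.imwrite("pics/top9.png",t)
o=cv2.imread("pics/top0.png");f=lambda m,x:cv2.resize(m,None,fx=x,fy=x,interpolation=cv2.INTER_CUBIC)
a=f(t[170:265,245:410],4.8)[:,:790]
b=np.hstack([f(o[195:245,270:320],2.9),f(t[195:245,270:320],2.9)])
pad=np.zeros((b.shape[0],790,3),np.uint8);pad[:,:b.shape[1]]=b
cv2.imwrite("pics/f.png",np.vstack([a,pad]))
g=cv2.absdiff(o,t).max(2);g[:, :110]=g[:, 110:]*0+g[:,110:] if 0 else g[:,:110]
n,_,st,c=cv2.connectedComponentsWithStats((g>45).astype(np.uint8));print([(x.tolist()) for x in st[1:] if x[4]>12])
d0=np.load("top0.npy")
for uv in((292,225),(292,223),(293,214),(293,216)): print(uv,d0[uv[1],uv[0]],d[uv[1],uv[0]])
```

```text
14.55 [0.36736541 0.32160787 0.34630474] [ 0.4292979  -0.20430286 -0.7804677 ]
[[155, 153, 40, 92, 1367], [180, 155, 31, 45, 477], [154, 163, 3, 11, 23], [206, 187, 5, 10, 25], [357, 197, 3, 6, 14], [375, 196, 5, 6, 15], [213, 204, 39, 58, 1304], [372, 209, 10, 10, 49], [360, 210, 9, 11, 52], [288, 212, 8, 8, 54], [383, 214, 10, 15, 90], [351, 217, 9, 15, 102], [290, 226, 8, 4, 13], [199, 249, 10, 14, 46], [85, 262, 7, 18, 68], [204, 267, 5, 11, 36], [212, 266, 55, 60, 1022], [0, 269, 209, 211, 20913], [253, 272, 5, 8, 14], [158, 281, 50, 21, 511], [270, 293, 12, 27, 198], [149, 297, 35, 49, 692], [139, 299, 17, 33, 130], [175, 298, 31, 48, 459], [176, 311, 8, 13, 87], [150, 347, 10, 7, 27], [271, 415, 23, 31, 407], [350, 415, 14, 18, 149], [353, 437, 12, 8, 64], [358, 464, 7, 6, 27], [338, 468, 20, 12, 44], [168, 471, 16, 9, 77], [331, 472, 13, 8, 44], [367, 472, 10, 8, 41], [293, 474, 12, 6, 48], [283, 477, 7, 3, 15]]
(292, 225) 1.1557873 1.1651381
(292, 223) 1.1585062 1.1640267
(293, 214) 1.1679977 1.156856
(293, 216) 1.1632143 1.1625764
```

View pics/f.png

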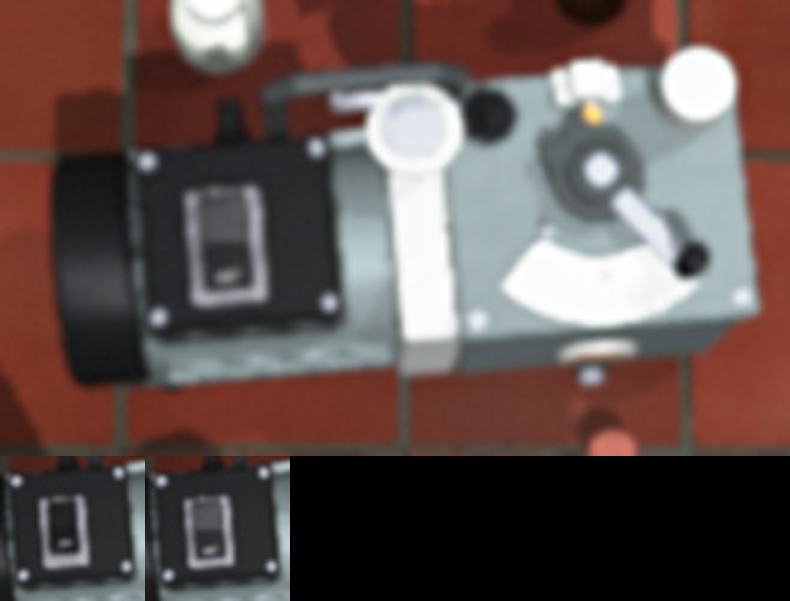

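The final top view shows the lever at the far end of the scale, with its knob at (690,257) in the crop. The rocker's front end is now lower and its rear end higher: depth at the front went from 1.156 to 1.165 m and at the rear from 1.168 to 1.157 m. The pump's outline and screws are unchanged. I'm handing in.

```bash
python3 -c "
from station import bot
print(bot.job_done())"
```

```text
the job is handed in; nothing more can be done
None
```

The pump is ready for the oil purge. I pushed the ballast lever past the first click to its second stop, then pressed the front end of the rocker down so the switch is on. I handed the job in after about 14.6 s, with the arm clear of everything.

- **Lever:** the last top view shows the knob at the far -y end of the scale. My measured turn was about 73°, against a nominal 75.6°. I put the gap down to 1–2 px of image error, since the first stop is at 37.8°. At the end of the push the finger met about 4 N, and the knob sat close to where I predicted the second stop.
- **Rocker:** it took about 8 N (6 N of it downward), then the force dropped to zero as it snapped over. Depth readings before and after show the front end about 9 mm lower (6 mm expected) and the rear end about 11 mm higher.
- **Pump:** its screws and outline are at the same pixels as before.
- **Other things on the bench:** I saw no displacement of the stopper beside the pump, or of the parts of the white and amber bottles in view. I checked the rest only by differencing the before and after top views. The arm and its shadow cover part of that difference, including the beaker and wash bottle areas, so I did not confirm those two one by one. The arm's planned path stayed clear of them, and the force readings showed no contact other than at the knob and rocker.

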